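# Stand up the tipped canister and snap its cap on

## Task

One of the grease canisters in the feed lane has tipped over and lost its cap. Stand it upright in its gap in the lane between its neighbours, then take the loose cap from the grey mat and press it straight down onto the canister's nozzle until it clicks and sits fully home. Keep pressing the cap down firmly after the click: finish holding it pressed, without letting go, and leave the other canisters standing where they are.

Things in the scene. Friction and masses are not known exactly. Their poses are not given: they have to be found in the camera images.
- canister: The tipped canister, white plastic, about 0.36 kg (0.29 to 0.45). Along its own z from the underside: square body 44 x 44 mm up to 62 mm, neck 24 mm diameter to 86 mm, flange 40 mm diameter to 92 mm, then the nozzle to 120 mm. Origin at the centre of its square underside, z towards the nozzle. It starts lying on a flat side in the lane, its axis 25 mm above the table
- flange (a point): centre of the canister's round flange (40 mm diameter, 6 mm thick), 89 mm above its underside; good to pinch across. Lifted by the flange rim with a light grip (about 8 N) the canister (centre of mass 45 mm above its underside) swings and hangs nearly upright, and levels itself when lowered onto the lane. Directions as canister
- nozzle_seat (a point): centre of the flange's upper face, 92 mm above the canister's underside, where the cap's rim comes to sit. Directions as canister
- nozzle_tip (a point): tip of the nozzle, 120 mm above the canister's underside. The nozzle is a post 16 mm in diameter up to 110 mm, tapering to 8 mm at the tip; four sprung steel balls at 100 mm stand 3.5 mm out of it and are pushed in by the cap. Directions as canister
- cap: The loose cap, black plastic, ribbed outside, 34 mm diameter, 36 mm tall, 30 g, closed on top and open below, standing mouth down on the mat. Origin at the centre of its mouth (lower rim), z up. Inside the mouth a bead leaves an opening of about 18.5 mm; the bore above it is 28 mm wide, 32 mm deep from the rim
- cap_top (a point): centre of the cap's flat top, 36 mm above its rim. Pushed down on the nozzle, the cap meets the balls when its rim is about 10 mm above the seat, needs about 8 N (6 to 12) to pass them, then the force drops (the click) and the rim sits on the flange. Once home, about 15 N more is a firm hold; over 25 N is never needed
- lane: The feed lane, a metal tray fixed to the table: dark floor 3 mm thick, 130 mm wide inside (its own x), 460 mm long (its own y), with low rails and end stops 9 mm above the table. Origin at the centre of its underside
- lane_gap (a point): middle of the gap between the neighbours, on the lane floor (3 mm above the table); the gap is about 230 mm long (lane y) between the neighbours' faces, and the canister may stand anywhere in it. Directions as lane
- mat: thin grey plastic mat, 210 x 190 x 3 mm, fixed to the table; the cap and two bystanders stand on it in any order. Origin at the centre of its underside
- full0: a bystander like the canister, but upright and with its cap on (44 x 44 mm square, 128 mm tall), standing in the lane; origin at the centre of its underside. Leave it where it stands
- full1: a bystander like the canister, but upright and with its cap on (44 x 44 mm square, 128 mm tall), standing in the lane; origin at the centre of its underside. Leave it where it stands
- full2: a bystander like the canister, but upright and with its cap on (44 x 44 mm square, 128 mm tall), standing in the lane; origin at the centre of its underside. Leave it where it stands
- spacer: a bystander on the mat: a black ring 34 mm in diameter, 22 mm tall, open through the middle; origin at the centre of its underside. Not used
- plug: a bystander on the mat: a black stepped plug, 34 mm wide foot 12 mm tall and an 18 mm stem to 36 mm; origin at the centre of its underside. Not used
There are look-alikes about, which are no part of the job. Leave any turquoise look-alike of the canister alone.

How it is judged:
By the outcome, as a careful person would: the job done as asked, in the order asked, and still so for the second after the job is handed in, while the arm keeps its last pose, push and grip.
It also fails if it takes over 67 s, if anything falls off the work surface, if the arm or the gripper's body presses on something with over 40 N, if the wrist force passes 120 N, or if a joint passes its speed limit or range.

## Robot

A 6-joint arm with a two-finger parallel gripper is mounted at the origin on the work surface. World frame = base frame: x ahead of the robot, y to its left, z up, the work surface at z = 0. Lengths are in m, angles in rad, forces in N, time in s.
With the tool pointing down it reaches from about 0.4 to 0.825 m from the base axis. Payload 7 kg.
Tool frame: the origin (TCP) lies on the centre line of the jaws, within the pads' length; the fingertips stand arm.finger_overhang ahead of it and the grasp point (between the pads) lies 8 mm behind it (arm.finger_overhang is the distance from the TCP to the fingertips, in m); z points along the fingers, y is the direction in which the jaws open and shut (so a half turn about z gives the same grasp; the last joint's range is limited). The gripper opens to 88 mm and grips with 3 to 60 N. Pads are 19 mm wide; open, the fingers measure 130 mm over their backs; the gripper's body (78 mm by 193 mm) begins 47 mm behind the grasp point.
Start: joints at [1.526, 0.359, 0.012, 0, -1.224, -0.288], TCP at [0.221, 0.638, 0.238] pointing down, gripper open.
Joint ranges: [-3.07, 3.07], [-1.43, 2.12], [-1.02, 1.25], [-3.03, 1.67], [-3.05, -0], [-3.03, 3.03]. Speed limits (rad/s): [2.39, 2.39, 3.01, 3.14, 3.14, 3.14].

## Interface

Orientations are given as a unit quaternion [w, x, y, z].
In Python, from plant import arm gives the robot as it stands.
- The arm moves only by the tool apply_moves, never from a script. Its argument "series" is a list of rows, each an object with "xyz": the shift along the world's x, y, z in mm, a list of three; "angular": the turn, a rotation vector about the world's x, y, z in rad, a list of three. In form: [{"xyz": [x, y, z], "angular": [wx, wy, wz]}, ...]. A call has 1 to 5 rows; each row is the pose to reach, as a shift and turn from the pose measured when the call began; what a row does not reach only later rows make up. A row lasts 1/10 s, in which the tool goes at most 50 mm and 8.59 degrees, less where a joint would pass 70% of its speed; a pose out of reach is approached as far as the arm can. A call with a gripper value outside its range is refused whole. "fingers" is the closure in counts, from 0 (fully open) to 255 (shut), set as the call begins (left out, the last holds). The fingers move at their own pace and stop on an object; the grip force is fixed at half the most. Time passes only in rows, so rows that repeat a pose let the fingers close. It gives the time, the measured TCP pose, the force and the opening at its end, in the units of the state.
- arm.state(): the state, without advancing time (a new reading comes with each control period).
- arm.grab_frame(name): name is "scene" or "side" or "wrist"; returns a dict with "color" (384x512x3 uint8, red, green, blue), "fx", "fy", "cx", "cy" (pixels), "T" (4x4, takes a point from camera to world coordinates). Camera axes: x right, y up, looking along -z (the intrinsics and any distortion apply to the point x, -y, -z); pixel columns grow to the right and rows downward; lengths in m; the calibration is good to about 2 mm. The wrist camera is an equidistant fisheye: a pixel r from the principal point sees the ray r / f radians off the axis. A picture is of the moment at which its call begins. There is no depth.
- arm.close_job(): hands the job in, once; it reports no verdict.
The state is a dict: "clock": time; "joint_positions": joint angles; "joint_velocities": joint speeds; "effort": joint torques, N m; "position": TCP position; "orientation": TCP orientation; "contact_force": force on the tool from outside, world axes, zero at the start; "moment": the same for the moment, N m; "width": finger opening in m.
Only numpy, scipy, OpenCV 4.12 (cv2) and the standard library are available. Lean on these libraries where they do the work, as an engineer would, in place of code of your own. Each camera call takes 0.05 s, during which the arm holds its last target. There are 200 camera calls.

## Working session

There is one attempt and no reset: what is moved stays moved. The work goes in short steps, Python scripts to look and compute and a tool call to move; the robot and the scene stay as the last step left them, time stands still between calls to the robot, and variables do not carry over. Pictures are saved under pics/ and viewed, about 8 in all and at most 12, crops included, and the job is handed in when it is done.

Besides the shell and the picture viewer there is one more tool, called as name([rows], argument=value, ...), one row to a line, values as JSON. apply_moves: Moves the arm, as the interface text tells. Its arguments: {"type":"object","properties":{"series":{"type":"array"},"fingers":{"type":"number"}},"required":["series"]}

```bash
mkdir -p pics; cat > h.py <<'E'
import numpy as np, cv2
from plant import arm
def grab(n,f=None):
    d=arm.grab_frame(n)
    if f: cv2.imwrite('pics/'+f,d["color"][:,:,::-1])
    return d
def ray(d,u,v):
    a=(u-d["cx"])/d["fx"]; b=(v-d["cy"])/d["fy"]
    if d.get("fish"):
        r=np.hypot(a,b); s=np.sin(r)/r if r>1e-9 else 1
        c=np.array([a*s,-b*s,-np.cos(r)])
    else: c=np.array([a,-b,-1.])
    T=np.array(d["T"]); return T[:3,3],T[:3,:3]@c
def onz(d,u,v,z):
    o,r=ray(d,u,v); return o+r*(z-o[2])/r[2]
def proj(d,p):
    T=np.array(d["T"]); c=T[:3,:3].T@(np.array(p)-T[:3,3]); x,y,z=c[0],-c[1],-c[2]
    if d.get("fish"):
        r=np.hypot(x,y); t=np.arctan2(r,z); x,y=x/r*t,y/r*t
    else: x,y=x/z,y/z
    return d["cx"]+d["fx"]*x,d["cy"]+d["fy"]*y
E
python3 - <<'E'
from h import *
ims=[]
import pickle
for n in ["scene","side","wrist"]:
    d=grab(n); d["fish"]=n=="wrist"; pickle.dump(d,open(n+'0.pkl','wb')); ims.append(d["color"][:,:,::-1]); print(n,[k for k in d],d["fx"],d["cx"],d["cy"],np.round(d["T"],3).tolist())
    cv2.imwrite(f'pics/{n}0.png',cv2.resize(ims[-1],(800,600)))
print(arm.state(),arm.finger_overhang)
E
```

```text
scene ['color', 'fx', 'fy', 'cx', 'cy', 'T', 'fish'] 484.086105618955 260.14571272374184 195.7516917948066 [[-0.215, -0.783, 0.583, 1.272], [0.977, -0.175, 0.125, 0.161], [0.005, 0.596, 0.803, 1.098], [0.0, 0.0, 0.0, 1.0]]
side ['color', 'fx', 'fy', 'cx', 'cy', 'T', 'fish'] 423.3853415446447 251.99343629096177 196.4085729992329 [[0.939, 0.229, -0.257, 0.266], [-0.343, 0.594, -0.728, -0.707], [-0.014, 0.772, 0.636, 0.656], [0.0, 0.0, 0.0, 1.0]]
wrist ['color', 'fx', 'fy', 'cx', 'cy', 'T', 'fish'] 297.3186396354542 248.75329461701045 190.52683095999305 [[-0.327, 0.908, 0.261, 0.291], [-0.945, -0.314, -0.09, 0.613], [0.001, -0.276, 0.961, 0.383], [0.0, 0.0, 0.0, 1.0]]
{'clock': 0.15, 'joint_positions': array([ 1.52607891e+00,  3.59216498e-01,  1.12823455e-02, -2.30371245e-04,
       -1.22410421e+00, -2.88101209e-01]), 'joint_velocities': array([ 0.00103755, -0.00200953,  0.0018824 ,  0.00168707,  0.00167982,
        0.00043332]), 'effort': array([-4.73340533e-04, -5.83274281e+01,  2.93290508e+01,  7.00124413e+00,
        8.75392172e-03, -1.13413541e-04]), 'position': array([0.22044404, 0.63761969, 0.23685173]), 'orientation': array([ 6.29574236e-04,  9.86179202e-01, -1.65680970e-01, -3.21203759e-05]), 'contact_force': array([0.26448065, 1.1489742 , 0.59510079]), 'moment': array([ 0.02995698, -0.01023573,  0.05069327]), 'width': 0.08811704762946881} 0.011
```

View pics/scene0.png

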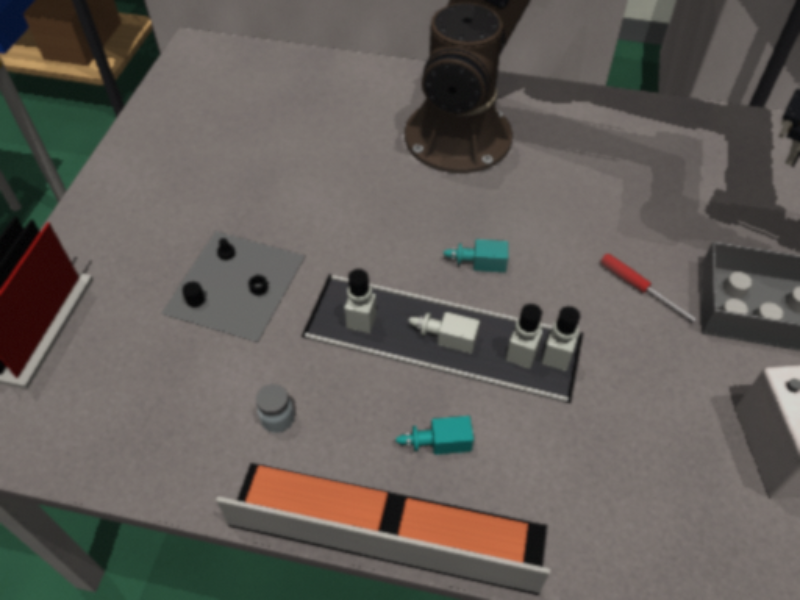

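View pics/side0.png

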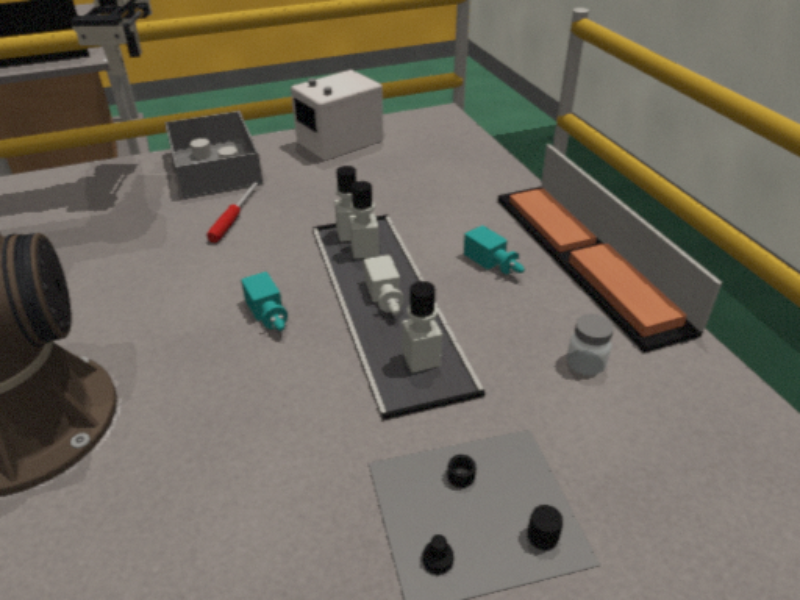

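The scene view shows the tipped white canister with its tip at (411,321) and body at (461,332). The cap is the closed cylinder at (194,293), the ring is at (258,285) and the plug at (225,250). The side view shows the canister at (385,285), its tip at (393,307) and the cap at (545,525).

```bash
python3 - <<'E'
from h import *
import pickle
S=pickle.load(open('scene0.pkl','rb'));D=pickle.load(open('side0.pkl','rb'))
k=1/1.5625
def tri(a,b):
    o1,r1=ray(S,a[0]*k,a[1]*k);o2,r2=ray(D,b[0]*k,b[1]*k)
    t=np.linalg.lstsq(np.c_[r1,-r2],o2-o1,rcond=None)[0];p,q=o1+r1*t[0],o2+r2*t[1]
    return np.round((p+q)/2*1e3),round(np.linalg.norm(p-q)*1e3,1)
print('tip',tri((410,321),(394,308)),onz(S,410*k,321*k,.028),onz(D,394*k,308*k,.028))
print('flange',onz(S,445*k,326*k,.028),onz(D,389*k,297*k,.028))
print('captop',tri((194,287),(546,513)),onz(S,194*k,287*k,.039),onz(D,546*k,513*k,.039))
for n,s in dict(full0=(359,276),full1=(531,313),full2=(569,316)).items(): print(n,onz(S,s[0]*k,s[1]*k,.131))
print('lane corners',[np.round(onz(S,u*k,v*k,.009),3) for u,v in [(333,277),(305,336),(570,397),(581,330)]])
g=cv2.cvtColor(S['color'],cv2.COLOR_RGB2HSV)
x0,y0=250,190
m=((g[...,2]>115)&(g[...,1]<50)).astype(np.uint8)
n,l,st,c=cv2.connectedComponentsWithStats(m)
for i in range(1,n):
    if st[i,4]>100 and 150<c[i][1]<260 and 180<c[i][0]<380: print(st[i],c[i])
cv2.imwrite('pics/can.png',cv2.resize(np.hstack([S['color'][185:240,250:320,::-1],D['color'][155:210,215:285,::-1]]),None,fx=5.5,fy=5.5,interpolation=cv2.INTER_CUBIC))
E
```

```text
tip (array([521.,   9.,  26.]), np.float64(6.3)) [0.52570891 0.0075767  0.028     ] [0.51874888 0.00997498 0.028     ]
flange [0.52286012 0.06886116 0.028     ] [0.52067541 0.03737453 0.028     ]
captop (array([ 546., -381.,   40.]), np.float64(2.3)) [ 0.54474395 -0.38046911  0.039     ] [ 0.54754163 -0.38108597  0.039     ]
full0 [ 0.52736009 -0.07854176  0.131     ]
full1 [0.54058072 0.20590462 0.131     ]
full2 [0.53330674 0.26519617 0.131     ]
lane corners [array([ 0.446, -0.155,  0.009]), array([ 0.584, -0.167,  0.009]), array([0.605, 0.295, 0.009]), array([0.466, 0.302, 0.009])]
[    0    18   512   366 98501] [245.65542482 213.46790388]
[262 200  45  18 475] [287.26315789 207.84      ]
[196 213 167  43 465] [278.96989247 234.33978495]
```

View pics/can.png

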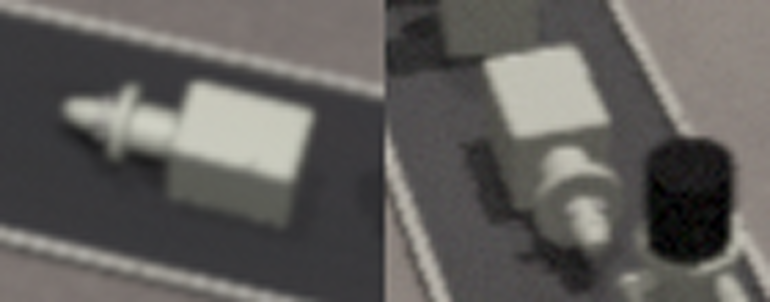

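Crop: in the left half the flange is at (123,122), the tip at (67,110) and the body's top face at (195,80), (313,108), (287,178), (172,147). In the right half the flange is at (577,207) and the tip at (600,238).

```bash
python3 - <<'E'
from h import *
import pickle
S=pickle.load(open('scene0.pkl','rb'));D=pickle.load(open('side0.pkl','rb'))
cs=lambda p:(p[0]/5.5+250,p[1]/5.5+185)
cd=lambda p:((p[0]-385)/5.5+215,p[1]/5.5+155)
print('S tip,fl',onz(S,*cs((67,110)),.025)[:2],onz(S,*cs((123,122)),.025)[:2])
print('D tip,fl',onz(D,*cd((600,238)),.025)[:2],onz(D,*cd((577,207)),.025)[:2])
print([np.round(onz(S,*cs(p),.047)[:2],3) for p in [(195,80),(313,108),(287,178),(172,147)]])
print([np.round(onz(D,*cd(p),.047)[:2],3) for p in [(487,60),(573,47),(608,120),(520,138)]])
E
```

```text
S tip,fl [0.52230771 0.00625542] [0.52337802 0.03476494]
D tip,fl [0.52271127 0.00781557] [0.52070979 0.03098042]
[array([0.506, 0.067]), array([0.51 , 0.126]), array([0.554, 0.12 ]), array([0.548, 0.063])]
[array([0.51 , 0.119]), array([0.549, 0.115]), array([0.545, 0.057]), array([0.505, 0.059])]
```

apply_moves([
  {"xyz": [20,-45,0],"angular": [0,0,-0.12]},
  {"xyz": [42,-88,0],"angular": [0,0,-0.24]},
  {"xyz": [64,-131,0],"angular": [0,0,-0.36]},
  {"xyz": [86,-174,0],"angular": [0,0,-0.48]},
  {"xyz": [108,-217,0],"angular": [0,0,-0.6]},
], fingers=0)

```text
clock: 0.65
position: [0.3288, 0.4187, 0.2367]
orientation: [0.001, 0.892, -0.452, -0.0]
contact_force: [-0.4, 0.6, 0.6]
width: 0.0874
```

apply_moves([
  {"xyz": [22,-43,0],"angular": [0,0,-0.12]},
  {"xyz": [44,-86,0],"angular": [0,0,-0.24]},
  {"xyz": [66,-129,0],"angular": [0,0,-0.36]},
  {"xyz": [88,-172,0],"angular": [0,0,-0.48]},
  {"xyz": [110,-215,-10],"angular": [0,0,-0.6]},
])

```text
clock: 1.15
position: [0.4399, 0.2023, 0.2279]
orientation: [-0.001, 0.717, -0.697, -0.0]
contact_force: [0.9, -0.5, -0.8]
width: 0.0878
```

```bash
python3 -c "
from h import *
s=arm.state();print(s['clock'],s['position'],s['orientation'])"
```

```text
1.15 [0.43987035 0.20232514 0.22793291] [-8.67443828e-04  7.17330029e-01 -6.96732955e-01 -2.56514837e-04]
```

apply_moves([
  {"xyz": [21,-41,0],"angular": [0,0,-0.02]},
  {"xyz": [42,-82,-10],"angular": [0,0,-0.04]},
  {"xyz": [63,-123,-35],"angular": [0,0,-0.07]},
  {"xyz": [85,-165,-60],"angular": [0,0,-0.093]},
  {"xyz": [85,-165,-68],"angular": [0,0,-0.093]},
])

```text
clock: 1.65
position: [0.5249, 0.0334, 0.1575]
orientation: [-0.001, -0.682, 0.731, 0.001]
contact_force: [-0.2, -0.1, -0.5]
width: 0.0874
```

```bash
python3 - <<'E'
from h import *
d=grab("wrist"); d["fish"]=1
im=cv2.resize(d["color"][:,:,::-1],(800,600)).copy()
s=arm.state();print(s['position'],s['orientation'])
p=s['position']
for q in [(p[0],p[1],.025),(.525,.037,.025),(.5225,.007,.025)]:
    u=proj(d,q);print(u);cv2.circle(im,(int(u[0]*1.5625),int(u[1]*1.5625)),3,(0,0,255),1)
cv2.imwrite('pics/w1.png',im)
import pickle;pickle.dump(d,open('w1.pkl','wb'))
E
```

```text
[0.5239504  0.0342471  0.15638787] [-0.00143923 -0.6825287   0.73085623  0.00128848]
(np.float64(249.4244123873076), np.float64(185.69943098814397))
(np.float64(248.54196800442102), np.float64(188.49420344808493))
(np.float64(248.98735171133265), np.float64(157.97777314933623))
```

View pics/w1.png

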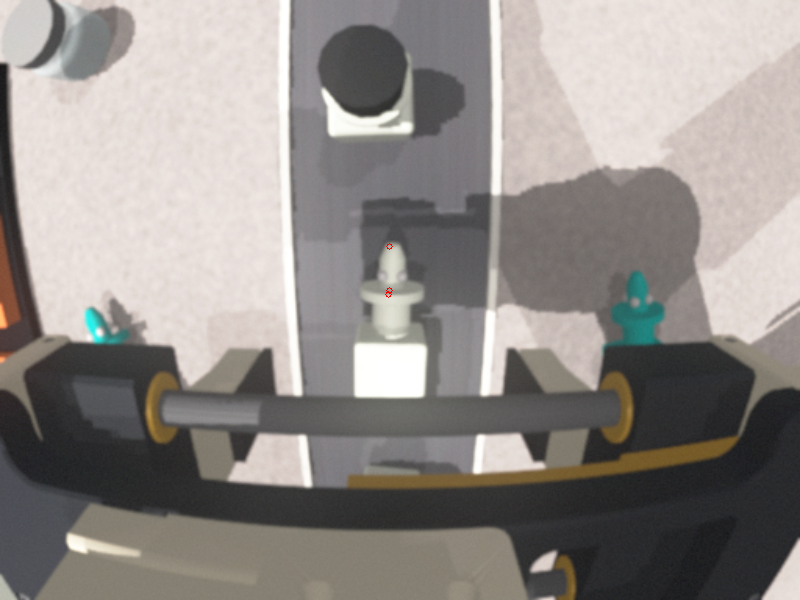

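The wrist view shows the flange at (392,292) and the tip at (395,245). That agrees with the projected estimate to within 2 mm, and the axis lines up with the jaws, so I go down.

apply_moves([
  {"xyz": [-1,3,-40],"angular": [0,0,0]},
  {"xyz": [-1,3,-80],"angular": [0,0,0]},
  {"xyz": [-1,3,-115],"angular": [0,0,0]},
  {"xyz": [-1,3,-134],"angular": [0,0,0]},
  {"xyz": [-1,3,-135],"angular": [0,0,0]},
])

```text
clock: 2.2
position: [0.5211, 0.0375, 0.0194]
orientation: [-0.004, -0.683, 0.731, 0.002]
contact_force: [0.4, 0.4, -0.0]
width: 0.0877
```

apply_moves([
  {"xyz": [0,0,0],"angular": [0,0,0]},
  {"xyz": [0,0,0],"angular": [0,0,0]},
  {"xyz": [0,0,0],"angular": [0,0,0]},
  {"xyz": [0,0,0],"angular": [0,0,0]},
  {"xyz": [0,0,0],"angular": [0,0,0]},
], fingers=255)

```text
clock: 2.7
position: [0.5215, 0.0377, 0.0201]
orientation: [-0.003, -0.683, 0.731, 0.002]
contact_force: [-0.6, 0.8, 1.0]
width: 0.0529
```

apply_moves([
  {"xyz": [0,0,0],"angular": [0,0,0]},
  {"xyz": [0,0,0],"angular": [0,0,0]},
  {"xyz": [0,0,0],"angular": [0,0,0]},
  {"xyz": [0,0,0],"angular": [0,0,0]},
])

```text
clock: 3.1
position: [0.5219, 0.0376, 0.0203]
orientation: [-0.003, -0.683, 0.731, 0.002]
contact_force: [0.8, -1.9, 2.8]
width: 0.0384
```

apply_moves([
  {"xyz": [0,2,10],"angular": [0,0,0]},
  {"xyz": [0,5,20],"angular": [0,0,0]},
  {"xyz": [0,8,30],"angular": [0,0,0]},
  {"xyz": [0,13,40],"angular": [0,0,0]},
  {"xyz": [0,13,40],"angular": [0,0,0]},
])

```text
clock: 3.6
position: [0.5229, 0.0517, 0.0622]
orientation: [-0.001, -0.683, 0.73, 0.001]
contact_force: [0.9, -0.9, -1.9]
width: 0.0385
```

```bash
python3 - <<'E'
from h import *
a=grab("side")["color"][120:260,150:330,::-1]; b=grab("scene")["color"][140:280,200:380,::-1]
cv2.imwrite('pics/l1.png',cv2.resize(np.hstack([a,b]),(792,308)))
E
```

```text
(no output)
```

View pics/l1.png

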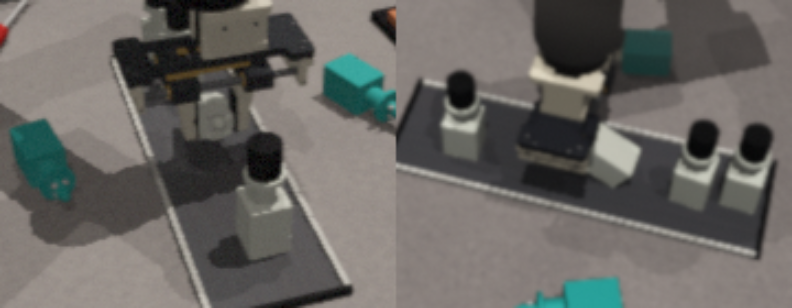

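The canister pivots in the grip with its base edge on the lane floor: the tilted body shows at (610,155) in the right half. I continue the arc.

apply_moves([
  {"xyz": [0,5,5],"angular": [0,0,0]},
  {"xyz": [0,11,10],"angular": [0,0,0]},
  {"xyz": [0,18,15],"angular": [0,0,0]},
  {"xyz": [0,26,19],"angular": [0,0,0]},
  {"xyz": [0,34,23],"angular": [0,0,0]},
])

```text
clock: 4.2
position: [0.5221, 0.0858, 0.0842]
orientation: [-0.002, -0.683, 0.73, 0.002]
contact_force: [0.5, 0.3, -2.9]
width: 0.0384
```

apply_moves([
  {"xyz": [0,6,3],"angular": [0,0,0]},
  {"xyz": [0,10,6],"angular": [0,0,0]},
  {"xyz": [0,10,9],"angular": [0,0,0]},
  {"xyz": [0,10,12],"angular": [0,0,0]},
  {"xyz": [0,10,12],"angular": [0,0,0]},
])

```text
clock: 4.7
position: [0.5223, 0.0957, 0.0966]
orientation: [-0.002, -0.683, 0.73, 0.001]
contact_force: [-0.2, 2.1, -4.1]
width: 0.0384
```

```bash
python3 - <<'E'
from h import *
a=grab("side")["color"][110:240,160:290,::-1]; b=grab("scene")["color"][150:280,230:360,::-1]
cv2.imwrite('pics/l2.png',cv2.resize(np.hstack([a,b]),(800,400)))
print(arm.state()['position'])
E
```

```text
[0.52202467 0.09555624 0.09615435]
```

View pics/l2.png

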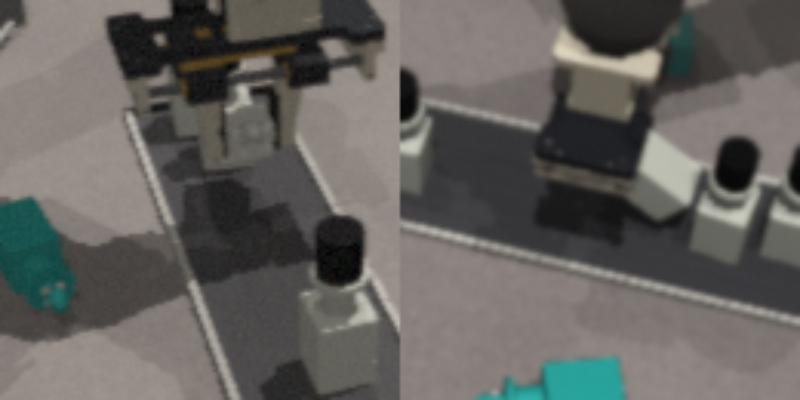

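The canister hangs at about 40° and is stuck there by grip friction, with its base towards full1. I move back to mid-gap and ease the grip by degrees so it can swing.

apply_moves([
  {"xyz": [0,-10,0],"angular": [0,0,0]},
  {"xyz": [0,-20,0],"angular": [0,0,0]},
  {"xyz": [0,-30,0],"angular": [0,0,0]},
  {"xyz": [0,-30,0],"angular": [0,0,0]},
], fingers=155)

```text
clock: 5.2
position: [0.5216, 0.0639, 0.096]
orientation: [-0.003, -0.682, 0.731, 0.002]
contact_force: [0.4, 0.3, -3.3]
width: 0.0383
```

apply_moves([
  {"xyz": [0,0,0],"angular": [0,0,0]},
  {"xyz": [0,0,0],"angular": [0,0,0]},
  {"xyz": [0,0,0],"angular": [0,0,0]},
], fingers=148)

```text
clock: 5.5
position: [0.5217, 0.064, 0.096]
orientation: [-0.002, -0.682, 0.731, 0.002]
contact_force: [-0.0, 0.5, -2.2]
width: 0.0388
```

```bash
python3 - <<'E'
from h import *
s=arm.state();print(s['position'],s['width'],s['contact_force'],s['moment'])
d=grab("scene");cv2.imwrite('pics/t.png',d["color"][150:280,230:360,::-1])
g=d["color"][150:280,230:360].astype(int)
m=((g.min(2)>120)).astype(np.uint8)
n,l,st,c=cv2.connectedComponentsWithStats(m); print([ (st[i].tolist()) for i in range(1,n) if st[i,4]>40])
E
```

```text
[0.52172552 0.06396675 0.09601841] 0.038845273406346456 [-0.03621261  0.52427857 -2.24175437] [ 0.00086279 -0.08354058 -0.05990264]
[[0, 0, 71, 27, 1078], [66, 23, 63, 51, 1401], [7, 32, 26, 7, 57], [0, 43, 8, 8, 45], [121, 66, 9, 8, 45], [0, 72, 130, 34, 311], [0, 77, 130, 53, 3232]]
```

apply_moves([
  {"xyz": [0,0,0],"angular": [0,0,0]},
  {"xyz": [0,0,0],"angular": [0,0,0]},
  {"xyz": [0,0,0],"angular": [0,0,0]},
], fingers=145)

```text
clock: 5.85
position: [0.5217, 0.0642, 0.096]
orientation: [-0.002, -0.682, 0.731, 0.002]
contact_force: [0.6, -0.3, -3.1]
width: 0.0385
```

```bash
python3 - <<'E'
from h import *
s=arm.state();print(s['position'],s['width'],s['contact_force'],s['moment'])
b=grab("scene")["color"][150:280,230:360,::-1]
a=cv2.imread('pics/t.png')
cv2.imwrite('pics/l3.png',cv2.resize(np.hstack([a,b]),(800,400)))
print(np.abs(a.astype(int)-b).mean())
E
```

```text
[0.52170661 0.06418382 0.09599565] 0.038515566090859016 [ 0.59700595 -0.2917741  -3.14542947] [-0.02425173 -0.06043012 -0.01871834]
0.7187179487179487
```

View pics/l3.png

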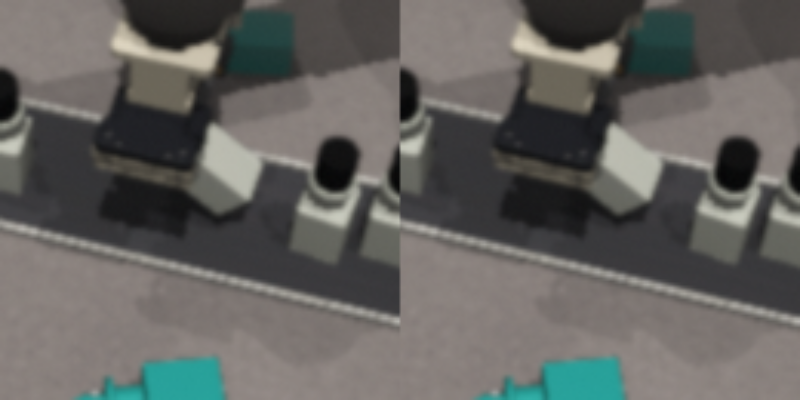

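Nothing changed: the canister is still at about 40°. I step on one count at a time and watch the image difference.

apply_moves([
  {"xyz": [0,0,0],"angular": [0,0,0]},
  {"xyz": [0,0,0],"angular": [0,0,0]},
  {"xyz": [0,0,0],"angular": [0,0,0]},
], fingers=143)

```text
clock: 6.2
position: [0.5217, 0.0641, 0.096]
orientation: [-0.002, -0.682, 0.731, 0.002]
contact_force: [-0.3, -0.1, -3.9]
width: 0.0387
```

```bash
cat > df.py <<'E'
from h import *
s=arm.state();print(s['clock'],s['position'],s['width'],s['contact_force'])
b=grab("scene")["color"][150:280,230:360,::-1]
print(np.abs(cv2.imread('pics/t.png').astype(int)-b).mean())
cv2.imwrite('pics/t.png',b)
E
python3 df.py
```

```text
6.2 [0.5216608  0.06413562 0.09598219] 0.03869328627963845 [-0.25808596 -0.14532211 -3.93538043]
2.93974358974359
```

apply_moves([
  {"xyz": [0,0,0],"angular": [0,0,0]},
  {"xyz": [0,0,0],"angular": [0,0,0]},
  {"xyz": [0,0,0],"angular": [0,0,0]},
], fingers=142)

```text
clock: 6.55
position: [0.5216, 0.0641, 0.096]
orientation: [-0.003, -0.682, 0.731, 0.002]
contact_force: [0.6, -0.7, -4.0]
width: 0.0388
```

```bash
python3 df.py
```

```text
6.55 [0.52164499 0.06407352 0.09597662] 0.03875335944467303 [ 0.57088408 -0.74723994 -3.95608804]
0.7994280078895464
```

```bash
python3 - <<'E'
from h import *
a=grab("side")["color"][110:240,160:290,::-1]; b=grab("scene")["color"][150:280,230:360,::-1]
cv2.imwrite('pics/l4.png',cv2.resize(np.hstack([a,b]),(800,400)))
E
```

```text
(no output)
```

View pics/l4.png

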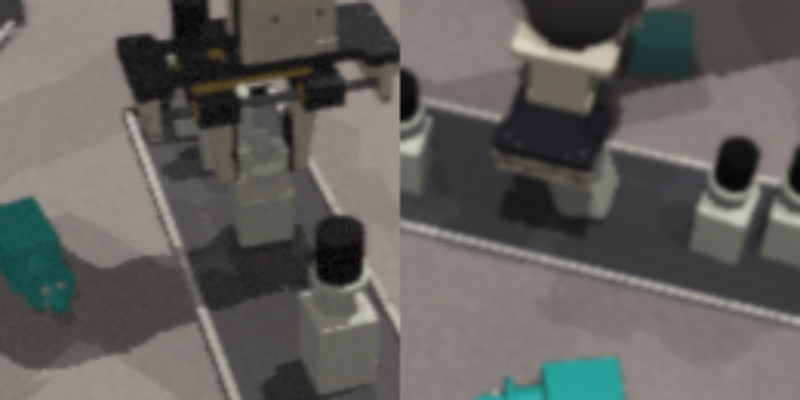

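It has swung and hangs nearly upright, with the body at (265,210) on the left and (585,185) on the right. I lower it gently.

apply_moves([
  {"xyz": [0,0,-3],"angular": [0,0,0]},
  {"xyz": [0,0,-5],"angular": [0,0,0]},
  {"xyz": [0,0,-7],"angular": [0,0,0]},
  {"xyz": [0,0,-8],"angular": [0,0,0]},
  {"xyz": [0,0,-8],"angular": [0,0,0]},
])

```text
clock: 7.2
position: [0.5238, 0.0645, 0.09]
orientation: [-0.001, -0.683, 0.73, 0.0]
contact_force: [-0.8, -0.6, 10.8]
width: 0.0394
```

apply_moves([
  {"xyz": [0,0,-1],"angular": [0,0,0]},
  {"xyz": [0,0,-2],"angular": [0,0,0]},
  {"xyz": [0,0,-3],"angular": [0,0,0]},
  {"xyz": [0,0,-3],"angular": [0,0,0]},
])

```text
clock: 7.6
position: [0.526, 0.0649, 0.0894]
orientation: [0.001, -0.684, 0.73, -0.001]
contact_force: [-1.6, -0.7, 14.1]
width: 0.039
```

apply_moves([
  {"xyz": [0,0,0],"angular": [0,0,0]},
  {"xyz": [0,0,0],"angular": [0,0,0]},
])

```text
clock: 7.8
position: [0.5266, 0.0651, 0.0898]
orientation: [0.002, -0.684, 0.73, -0.001]
contact_force: [-0.3, -0.3, 3.6]
width: 0.039
```

```bash
python3 df.py;  python3 - <<'E'
from h import *
a=grab("side")["color"][110:240,160:290,::-1]; b=grab("scene")["color"][150:280,230:360,::-1]
cv2.imwrite('pics/l5.png',cv2.resize(np.hstack([a,b]),(800,400)))
E
```

```text
7.8 [0.5265595  0.06512704 0.08984892] 0.03899402806965969 [-0.2950695  -0.3189497   3.63883811]
3.8925246548323473
```

View pics/l5.png

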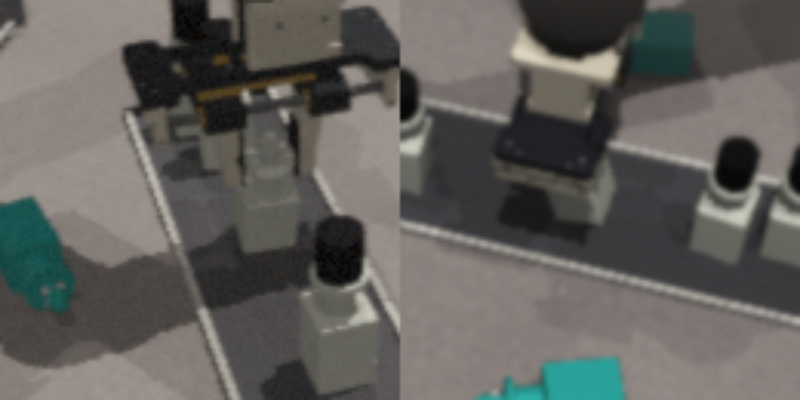

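It stands on the lane, upright as far as the view shows. I release and rise.

apply_moves([
  {"xyz": [0,0,0],"angular": [0,0,0]},
  {"xyz": [0,0,0],"angular": [0,0,0]},
  {"xyz": [0,0,0],"angular": [0,0,0]},
  {"xyz": [0,0,0],"angular": [0,0,0]},
], fingers=90)

```text
clock: 8.35
position: [0.5264, 0.065, 0.0895]
orientation: [0.001, -0.684, 0.73, -0.001]
contact_force: [-0.3, -1.1, 0.1]
width: 0.0561
```

apply_moves([
  {"xyz": [0,0,10],"angular": [0,0,0]},
  {"xyz": [0,0,30],"angular": [0,0,0]},
  {"xyz": [0,0,60],"angular": [0,0,0]},
  {"xyz": [0,0,100],"angular": [0,0,0]},
  {"xyz": [0,0,135],"angular": [0,0,0]},
])

```text
clock: 8.85
position: [0.5264, 0.0649, 0.2271]
orientation: [0.002, -0.684, 0.73, -0.001]
contact_force: [0.6, -0.3, 0.2]
width: 0.0568
```

```bash
python3 - <<'E'
from h import *
import pickle
d=grab("wrist"); d["fish"]=1; pickle.dump(d,open('w2.pkl','wb'))
s=arm.state();print(s['clock'],s['position'],s['orientation'],s['width'])
im=cv2.resize(d["color"][:,:,::-1],(800,600)).copy()
for q in [(.524,.065,.123),(.524,.065,.095)]:
    u=proj(d,q);cv2.circle(im,(int(u[0]*1.5625),int(u[1]*1.5625)),3,(0,0,255),1);print(u)
S=grab("scene");pickle.dump(S,open('s2.pkl','wb'));D=grab("side");pickle.dump(D,open('d2.pkl','wb'))
x,y=[int(1.5625*t) for t in proj(d,(.524,.065,.1))]
A=cv2.resize(im[y-120:y+120,x-120:x+120],(380,380))
def crop(d,nm):
    u,v=[int(t) for t in proj(d,(.524,.065,.07))]; print(nm,u,v)
    return cv2.resize(d["color"][v-35:v+35,u-35:u+35,::-1],(380,380),interpolation=cv2.INTER_CUBIC)
print(x,y)
cv2.imwrite('pics/p1.png',np.hstack([A,crop(D,'side')]))
E
```

```text
8.9 [0.52917061 0.06541344 0.23328362] [ 0.00528375 -0.68407663  0.72938234 -0.00355497] 0.0567144801701221
(np.float64(251.88006736431308), np.float64(193.2886513622748))
(np.float64(251.7067067834617), np.float64(185.02045673596723))
393 291
side 246 169
```

View pics/p1.png

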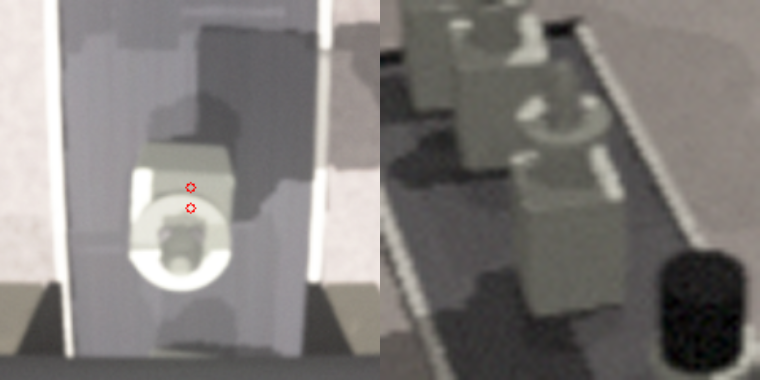

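The canister stands upright in the gap. In the wrist crop the flange centre is at (182,243) and the tip at (180,265); in the side crop the flange is at (563,117) and the tip at (565,65).

```bash
python3 - <<'E'
from h import *
import pickle
W=pickle.load(open('w2.pkl','rb'));D=pickle.load(open('d2.pkl','rb'));S=pickle.load(open('s2.pkl','rb'))
cw=lambda p:((273+p[0]/1.5833)/1.5625,(171+p[1]/1.5833)/1.5625)
cd=lambda p:(211+(p[0]-380)/5.43,134+p[1]/5.43)
for n,a,b,z in [('tip',(180,265),(565,65),.123),('fl',(182,243),(563,117),.095)]:
    print(n,onz(W,*cw(a),z),onz(D,*cd(b),z))
g=S["color"]; 
for q in [(.524,.08,.123),(.524,.065,.123)]: print('scene proj',proj(S,q))
u,v=map(int,proj(S,(.524,.075,.09)))
cv2.imwrite('pics/sc.png',cv2.resize(g[v-40:v+40,u-40:u+40,::-1],(480,480)));print(u,v)
c=np.array([.546,-.381]); print(np.round(W['T'],3).tolist())
E
```

```text
tip [0.52931295 0.08659617 0.123     ] [0.52907214 0.08218128 0.123     ]
fl [0.52883094 0.08798223 0.095     ] [0.52829474 0.08465291 0.095     ]
scene proj (np.float64(290.7363610720164), np.float64(188.26365435298516))
scene proj (np.float64(284.92847049810285), np.float64(187.23986233070832))
288 195
[[-0.998, -0.061, -0.022, 0.521], [0.065, -0.959, -0.276, -0.01], [-0.004, -0.277, 0.961, 0.373], [0.0, 0.0, 0.0, 1.0]]
```

```bash
cat >> h.py <<'E'
from scipy.spatial.transform import Rotation as R
def to(xyz,yaw):  # yaw of tool y axis, tool down
    s=arm.state(); q=s['orientation']; r=R.from_quat([q[1],q[2],q[3],q[0]])
    y=np.array([np.cos(yaw),np.sin(yaw),0]); z=np.array([0,0,-1.]); x=np.cross(y,z)
    t=R.from_matrix(np.c_[x,y,z])
    c=r.as_matrix()[:,1]
    print('clock',s['clock'],'pos',s['position'].round(4),'yaw',np.arctan2(c[1],c[0]).round(3),'j',s['joint_positions'].round(2),'F',s['contact_force'].round(1),'w',s['width'])
    print('shift mm',((np.array(xyz)-s['position'])*1e3).round(1),'rv',(t*r.inv()).as_rotvec().round(3))
E
python3 - <<'E'
from h import *
import pickle
S=pickle.load(open('scene0.pkl','rb'));D=pickle.load(open('side0.pkl','rb'));k=.64
print('ring',onz(S,258*k,283*k,.025),onz(D,461*k,466*k,.025));print('plug',onz(S,225*k,242*k,.036),onz(D,439*k,541*k,.036))
to((.546,-.381,.20),3.2-.77)
E
```

```text
ring [ 0.50126913 -0.27853891  0.025     ] [ 0.49364844 -0.28457653  0.025     ]
plug [ 0.43003668 -0.36600866  0.036     ] [ 0.42928626 -0.36969197  0.036     ]
clock 9.0 pos [0.5277 0.0655 0.2279] yaw 3.077 j [ 0.49  0.12 -0.32  0.   -1.11 -0.56] F [ 0.1  0.5 -1.5] w 0.05676644042832774
shift mm [  18.3 -446.5  -27.9] rv [ 0.001  0.009 -0.647]
```

apply_moves([
  {"xyz": [2,-45,0],"angular": [0,0.002,-0.07]},
  {"xyz": [4,-90,0],"angular": [0,0.004,-0.14]},
  {"xyz": [6,-135,0],"angular": [0,0.006,-0.21]},
  {"xyz": [8,-180,0],"angular": [0,0.009,-0.28]},
  {"xyz": [10,-225,0],"angular": [0,0.009,-0.35]},
], fingers=0)

```text
clock: 9.5
position: [0.537, -0.1611, 0.2274]
orientation: [-0.0, -0.545, 0.838, 0.001]
contact_force: [0.2, 0.1, -0.1]
width: 0.0863
```

apply_moves([
  {"xyz": [2,-45,0],"angular": [0,0,-0.07]},
  {"xyz": [4,-90,-10],"angular": [0,0,-0.14]},
  {"xyz": [6,-135,-30],"angular": [0,0,-0.21]},
  {"xyz": [8,-180,-60],"angular": [0,0,-0.28]},
  {"xyz": [9,-220,-80],"angular": [0,0,-0.3]},
])

```text
clock: 10.0
position: [0.545, -0.3824, 0.1453]
orientation: [-0.001, -0.412, 0.911, 0.002]
contact_force: [1.5, 0.4, -0.0]
width: 0.0875
```

apply_moves([
  {"xyz": [0,0,0],"angular": [0,0,0]},
  {"xyz": [0,0,0],"angular": [0,0,0]},
])

```text
clock: 10.2
position: [0.5434, -0.3832, 0.1428]
orientation: [-0.002, -0.411, 0.911, 0.003]
contact_force: [-0.1, 0.3, 1.4]
width: 0.0873
```

```bash
python3 - <<'E'
from h import *
to((.546,-.381,.017),2.43)
d=grab("wrist"); d["fish"]=1
g=cv2.cvtColor(d["color"],cv2.COLOR_RGB2GRAY)
u,v=[int(t) for t in proj(d,(.546,-.381,.039))]; print(u,v)
m=(g[v-70:v+70,u-70:u+70]<60).astype(np.uint8)
n,l,st,c=cv2.connectedComponentsWithStats(m)
for i in range(1,n):
    if st[i,4]>80: print(st[i]+[u-70,v-70,0,0,0],c[i]+[u-70,v-70])
im=d["color"][:,:,::-1].copy();cv2.circle(im,(u,v),2,(0,0,255),1)
cv2.imwrite('pics/c1.png',cv2.resize(im[v-75:v+75,u-100:u+100],(800,600)))
import pickle;pickle.dump(d,open('c1.pkl','wb'))
E
```

```text
clock 10.2 pos [ 0.5434 -0.3832  0.1428] yaw 2.419 j [-0.32  0.42 -0.13 -0.   -1.04 -0.4 ] F [-0.1  0.3  1.4] w 0.08731228453398412
shift mm [   2.6    2.2 -125.8] rv [-0.004 -0.006  0.011]
247 197
[233 169  26  12 134] [246.29850746 174.04477612]
```

View pics/c1.png

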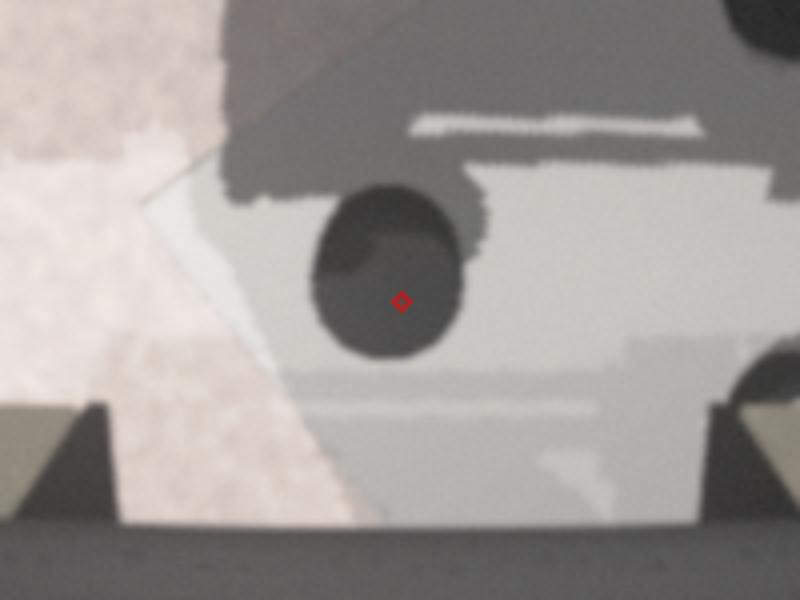

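The wrist crop shows the closed cap, with its top face centred near (388,283) against the prediction at (402,302).

```bash
python3 - <<'E'
from h import *
import pickle
d=pickle.load(open('c1.pkl','rb')); p=onz(d,244,192.75,.039);print(p)
to((p[0],p[1],.018),2.43)
E
```

```text
[ 0.54545769 -0.38598741  0.039     ]
clock 10.25 pos [ 0.5443 -0.3825  0.1442] yaw 2.42 j [-0.32  0.41 -0.13 -0.   -1.04 -0.4 ] F [ 0.2  0.2 -0.1] w 0.08796859081994765
shift mm [   1.1   -3.5 -126.2] rv [-0.003 -0.004  0.01 ]
```

apply_moves([
  {"xyz": [1,-3,-40],"angular": [-0.003,-0.004,0.01]},
  {"xyz": [1,-3,-80],"angular": [-0.003,-0.004,0.01]},
  {"xyz": [1,-3,-110],"angular": [-0.003,-0.004,0.01]},
  {"xyz": [1,-3,-125],"angular": [-0.003,-0.004,0.01]},
  {"xyz": [1,-3,-126],"angular": [-0.003,-0.004,0.01]},
])

```text
clock: 10.75
position: [0.545, -0.3842, 0.0173]
orientation: [-0.001, -0.417, 0.909, 0.001]
contact_force: [0.2, -0.5, 0.0]
width: 0.0875
```

apply_moves([
  {"xyz": [0,0,0],"angular": [0,0,0]},
  {"xyz": [0,0,0],"angular": [0,0,0]},
  {"xyz": [0,0,0],"angular": [0,0,0]},
  {"xyz": [0,0,0],"angular": [0,0,0]},
  {"xyz": [0,0,0],"angular": [0,0,0]},
], fingers=255)

```text
clock: 11.25
position: [0.5453, -0.3844, 0.018]
orientation: [-0.0, -0.417, 0.909, 0.001]
contact_force: [-0.1, 0.1, 0.2]
width: 0.0536
```

apply_moves([
  {"xyz": [0,0,0],"angular": [0,0,0]},
  {"xyz": [0,0,0],"angular": [0,0,0]},
  {"xyz": [0,0,0],"angular": [0,0,0]},
  {"xyz": [0,0,0],"angular": [0,0,0]},
  {"xyz": [0,0,0],"angular": [0,0,0]},
])

```text
clock: 11.75
position: [0.5453, -0.3845, 0.0181]
orientation: [-0.0, -0.417, 0.909, 0.0]
contact_force: [-0.3, -0.6, 2.8]
width: 0.0337
```

```bash
python3 - <<'E'
from h import *
to((.529,.085,.25),3.077)
E
```

```text
clock 11.75 pos [ 0.5453 -0.3845  0.0181] yaw 2.432 j [-0.32  0.55 -0.24  0.   -0.79 -0.39] F [-0.3 -0.6  2.8] w 0.033725716827641784
shift mm [-16.3 469.5 231.9] rv [ 0.    -0.001  0.645]
```

apply_moves([
  {"xyz": [0,0,30],"angular": [0,0,0]},
  {"xyz": [0,10,75],"angular": [0,0,0.03]},
  {"xyz": [-2,35,115],"angular": [0,0,0.07]},
  {"xyz": [-4,65,155],"angular": [0,0,0.11]},
  {"xyz": [-6,100,190],"angular": [0,0,0.16]},
])

```text
clock: 12.25
position: [0.5391, -0.284, 0.2099]
orientation: [-0.0, -0.489, 0.872, 0.0]
contact_force: [1.9, 0.5, 0.1]
width: 0.034
```

apply_moves([
  {"xyz": [-2,40,20],"angular": [0,0,0.07]},
  {"xyz": [-4,85,30],"angular": [0,0,0.14]},
  {"xyz": [-5,130,30],"angular": [0,0,0.2]},
  {"xyz": [-6,175,30],"angular": [0,0,0.26]},
  {"xyz": [-7,220,30],"angular": [0,0,0.3]},
])

```text
clock: 12.75
position: [0.5316, -0.0622, 0.24]
orientation: [-0.0, -0.615, 0.789, 0.0]
contact_force: [1.5, -0.5, -0.2]
width: 0.0337
```

apply_moves([
  {"xyz": [-1,45,0],"angular": [0,0,0.05]},
  {"xyz": [-2,90,0],"angular": [0,0,0.1]},
  {"xyz": [-3,135,0],"angular": [0,0,0.15]},
  {"xyz": [-4,180,0],"angular": [0,0,0.18]},
  {"xyz": [-4,200,0],"angular": [0,0,0.18]},
])

```text
clock: 13.25
position: [0.5271, 0.141, 0.2399]
orientation: [0.0, -0.684, 0.729, 0.0]
contact_force: [-0.0, -0.9, -0.5]
width: 0.0341
```

apply_moves([
  {"xyz": [0,0,0],"angular": [0,0,0]},
  {"xyz": [0,0,0],"angular": [0,0,0]},
])

```text
clock: 13.45
position: [0.5267, 0.1414, 0.2395]
orientation: [-0.0, -0.685, 0.729, 0.0]
contact_force: [0.8, -1.4, 0.0]
width: 0.0342
```

```bash
python3 - <<'E'
from h import *
import pickle
to((.529,.085,.165),3.077)
W=grab("wrist");W["fish"]=1;D=grab("side");S=grab("scene")
pickle.dump((W,D,S),open('h3.pkl','wb'))
out=[]
for d,h in [(W,50),(D,30)]:
    u,v=[int(t) for t in proj(d,(.529,.085,.1))]; print(u,v)
    out.append(cv2.resize(d["color"][v-h:v+h,u-h:u+h,::-1],(400,400),interpolation=cv2.INTER_CUBIC))
cv2.imwrite('pics/n.png',np.hstack(out))
E
```

```text
clock 13.45 pos [0.5267 0.1414 0.2395] yaw 3.079 j [ 0.62  0.14 -0.27 -0.   -1.16 -0.68] F [ 0.8 -1.4  0. ] w 0.03419238106406842
shift mm [  2.3 -56.4 -74.5] rv [-0.    -0.001 -0.002]
242 126
244 153
```

View pics/n.png

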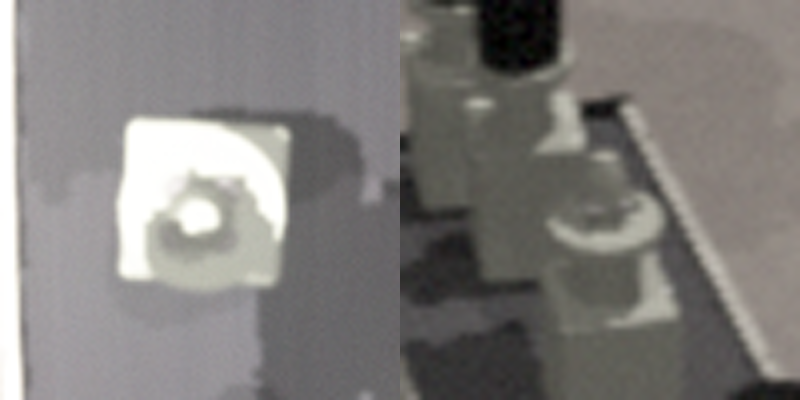

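The wrist crop shows the nozzle tip at (196,217); the side crop shows the tip at (604,155) and the flange at (606,213), with the held cap above and behind it.

```bash
python3 - <<'E'
from h import *
import pickle
W,D,S=pickle.load(open('h3.pkl','rb'))
a=onz(W,241,130.25,.123);b=onz(D,244.6,146.3,.123);print(a,b,onz(D,244.9,155,.095))
print('wrist flange',onz(W,242-50+204/4,126-50+205/4,.095))
# cap in hand: dark blob in side view; expected rim & centre
for n,d in (('side',D),('scene',S)):
  p=np.array([.5267,.1414,.2395]); u,v=[int(t) for t in proj(d,p+[0,0,-.006])]
  g=d["color"][v-30:v+30,u-30:u+30].max(2); m=(g<45).astype(np.uint8)
  c,l,st,ce=cv2.connectedComponentsWithStats(m)
  print(n,proj(d,p+[0,0,.003]),proj(d,p+[0,0,-.015]),[(st[i]+[u-30,v-30,0,0,0],ce[i]+[u-30,v-30]) for i in range(1,c) if st[i,4]>60])
E
```

```text
[0.5299636  0.08685663 0.123     ] [0.52759319 0.08125446 0.123     ] [0.52949592 0.08665911 0.095     ]
wrist flange [0.52866152 0.08618111 0.095     ]
side (np.float64(233.99641637160974), np.float64(87.51926694075522)) (np.float64(234.32227185632266), np.float64(94.95127925865519)) [(array([208,  61,  21,  12, 171]), array([219.0877193 ,  66.26315789])), (array([246,  61,  15,   8,  99]), array([252.87878788,  64.14141414])), (array([225,  73,  19,  25, 326]), array([234.45398773,  87.05214724])), (array([216, 107,  21,  14, 183]), array([223.3715847 , 114.71584699]))]
scene (np.float64(319.42114715553157), np.float64(162.41291624994042)) (np.float64(318.6325114491268), np.float64(167.4019439349026)) [(array([297, 163,  35,  10, 123]), array([313.8699187, 167.5203252]))]
```

apply_moves([
  {"xyz": [2,-30,-20],"angular": [0,-0.001,-0.002]},
  {"xyz": [3,-54,-45],"angular": [0,-0.001,-0.002]},
  {"xyz": [3,-54,-75],"angular": [0,-0.001,-0.002]},
  {"xyz": [3,-54,-90],"angular": [0,-0.001,-0.002]},
  {"xyz": [3,-54,-90],"angular": [0,-0.001,-0.002]},
])

```text
clock: 14.1
position: [0.5286, 0.084, 0.1477]
orientation: [-0.002, -0.682, 0.731, 0.001]
contact_force: [-1.1, -0.1, -0.5]
width: 0.0336
```

```bash
python3 - <<'E'
from h import *
to((.5295,.087,.140),3.077)
import pickle
D=grab("side");S=grab("scene");W=grab("wrist");W["fish"]=1;pickle.dump((W,D,S),open('h4.pkl','wb'))
# symmetric check in side view: dark cap columns vs nozzle columns
for z in (.150,.123,.11): print(z,proj(D,(.5295,.087,z)))
u,v=[int(t) for t in proj(D,(.5295,.087,.13))]
g=D["color"][v-20:v+30,u-14:u+16].max(2)
for r in range(0,40,2): print(v-20+r,' '.join('%3d'%x for x in g[r]))
print(u-14)
E
```

```text
clock 14.1 pos [0.5286 0.084  0.1477] yaw 3.072 j [ 0.52  0.21 -0.42 -0.   -0.95 -0.59] F [-1.1 -0.1 -0.5] w 0.0336102302300534
shift mm [ 0.9  3.  -7.7] rv [ 0.001 -0.003  0.005]
0.15 (np.float64(244.25953249866404), np.float64(134.851837393181))
0.123 (np.float64(244.55660838662652), np.float64(144.88384943006784))
0.11 (np.float64(244.69598055509232), np.float64(149.59033463573593))
122  29  18  30  22  17  28  28  35  73 123 145 148 150 148 151 150 151 147 148 125  74  33  49  77  94  96  97  99  96  98
124  43  48  48  56  63  48  34  43 112 141 150 148 150 145 144 145 147 149 147 125  71  27  19  54  82  95  98  97  97  99
126  96  96  93  98  95  83  53  37 106 115  84  60  56  49  44  51  57  69  98 106  79  32  20  48  79 101  99  98  99 100
128  97  98  97  94  97  84  58  14  21  22  17  19  22  19   0  20  12  15  13  16  23  11  26  50  83  95  98 100 100 104
130  95  97  94  96  96  89  60  30  19  11  20  15  22  20   8  16  14  17  18  11  19  15  22  48  79  93  98  97  99 108
132  96  97  96  96  97  87  60  23  20  14  21  17  14  12  19  15  15  23  17  21  14  20
[... 1072 characters left out ...]
  92  93  94  95  96  90  87  86  81  82  69  91 149 179 166 147 141 138 140
152 100  99 102  99 102  97  96  99 105 111 103  93  90  94  96  92  94  96 108 117 111  95  75  90 156 183 170 144 139 138
154  96 100 101  98 101 101 105 114 120 121 120 104  91  83  93  94  91  87  91 106 106  95  89  77  87 151 178 167 143 138
156  97  96 100  98 100 100 113 118 118 110  97  92  90  90  95  92  93  90  91  98 101 109 105  90  72  83 148 176 168 147
158  97 100 100  99  99  97  92  91  94  93  94  93  96 104 105 107 107 105 106 110 106 104  90  83  83  78  90 147 175 169
160  98  98  99  98  99  98  96  95  91  98 100 102 100 103 106 104 102 103 100 100  96  94  87  81  82  80  69  76 143 174
230
```

apply_moves([
  {"xyz": [1,3,0],"angular": [0.001,-0.003,0.005]},
  {"xyz": [1,3,-3],"angular": [0.001,-0.003,0.005]},
  {"xyz": [1,3,-7],"angular": [0.001,-0.003,0.005]},
  {"xyz": [1,3,-12],"angular": [0.001,-0.003,0.005]},
  {"xyz": [1,3,-16],"angular": [0.001,-0.003,0.005]},
])

```text
clock: 14.75
position: [0.5314, 0.0887, 0.1343]
orientation: [0.002, -0.685, 0.729, -0.001]
contact_force: [-0.1, -0.9, -0.3]
width: 0.0342
```

```bash
python3 - <<'E'
from h import *
to((.5295,.087,.126),3.077)
E
```

```text
clock 14.75 pos [0.5314 0.0887 0.1343] yaw 3.079 j [ 0.53  0.23 -0.43  0.   -0.91 -0.59] F [-0.1 -0.9 -0.3] w 0.03420485253081182
shift mm [-1.9 -1.7 -8.3] rv [-0.002  0.004 -0.002]
```

apply_moves([
  {"xyz": [-1.5,-1.5,0],"angular": [-0.002,0.004,-0.002]},
  {"xyz": [-1.5,-1.5,-2],"angular": [-0.002,0.004,-0.002]},
  {"xyz": [-1.5,-1.5,-4],"angular": [-0.002,0.004,-0.002]},
  {"xyz": [-1.5,-1.5,-7],"angular": [-0.002,0.004,-0.002]},
  {"xyz": [-1.5,-1.5,-7],"angular": [-0.002,0.004,-0.002]},
])

```text
clock: 15.25
position: [0.5297, 0.0871, 0.1268]
orientation: [-0.0, -0.684, 0.729, -0.0]
contact_force: [-0.8, -0.5, -0.2]
width: 0.0342
```

```bash
python3 - <<'E'
from h import *
to((.5295,.087,.120),3.077)
E
```

```text
clock 15.25 pos [0.5297 0.0871 0.1268] yaw 3.077 j [ 0.53  0.23 -0.44  0.   -0.9  -0.59] F [-0.8 -0.5 -0.2] w 0.03423592877700964
shift mm [-0.2 -0.1 -6.8] rv [ 0.001 -0.    -0.   ]
```

apply_moves([
  {"xyz": [0,0,-1.5],"angular": [0,0,0]},
  {"xyz": [0,0,-3],"angular": [0,0,0]},
  {"xyz": [0,0,-4.5],"angular": [0,0,0]},
  {"xyz": [0,0,-6],"angular": [0,0,0]},
  {"xyz": [0,0,-6],"angular": [0,0,0]},
])

```text
clock: 15.75
position: [0.5296, 0.0871, 0.1206]
orientation: [-0.0, -0.684, 0.729, -0.0]
contact_force: [-0.6, 0.6, -0.9]
width: 0.0339
```

apply_moves([
  {"xyz": [0,0,-1],"angular": [0,0,0]},
  {"xyz": [0,0,-2],"angular": [0,0,0]},
  {"xyz": [0,0,-2],"angular": [0,0,0]},
])

```text
clock: 16.05
position: [0.5302, 0.0871, 0.1195]
orientation: [0.0, -0.684, 0.729, -0.001]
contact_force: [-2.2, -0.4, 5.0]
width: 0.0339
```

The cap meets the balls at the expected height with 5 N. I press on.

apply_moves([
  {"xyz": [0,0,-1],"angular": [0,0,0]},
  {"xyz": [0,0,-2],"angular": [0,0,0]},
  {"xyz": [0,0,-3],"angular": [0,0,0]},
])

```text
clock: 16.35
position: [0.531, 0.0871, 0.1179]
orientation: [0.001, -0.684, 0.729, -0.001]
contact_force: [-2.9, -0.8, 10.7]
width: 0.0337
```

apply_moves([
  {"xyz": [0,0,-1],"angular": [0,0,0]},
  {"xyz": [0,0,-2],"angular": [0,0,0]},
  {"xyz": [0,0,-3],"angular": [0,0,0]},
])

```text
clock: 16.65
position: [0.5311, 0.0871, 0.1153]
orientation: [0.001, -0.684, 0.729, -0.001]
contact_force: [-1.0, -0.9, 2.2]
width: 0.0338
```

The force peaked near 11 N and then dropped, so it has clicked. I carry on down to the seat.

apply_moves([
  {"xyz": [-0.5,0,-1],"angular": [-0.001,0.001,0]},
  {"xyz": [-0.5,0,-2.5],"angular": [-0.001,0.001,0]},
  {"xyz": [-0.5,0,-4],"angular": [-0.001,0.001,0]},
  {"xyz": [-0.5,0,-4],"angular": [-0.001,0.001,0]},
])

```text
clock: 17.05
position: [0.5305, 0.087, 0.1109]
orientation: [0.0, -0.684, 0.729, -0.001]
contact_force: [-0.7, 0.7, -1.4]
width: 0.0336
```

apply_moves([
  {"xyz": [0,0,-1],"angular": [0,0,0]},
  {"xyz": [0,0,-2],"angular": [0,0,0]},
  {"xyz": [0,0,-3],"angular": [0,0,0]},
])

```text
clock: 17.35
position: [0.5314, 0.0871, 0.1099]
orientation: [0.001, -0.685, 0.729, -0.002]
contact_force: [-7.8, 0.3, 24.0]
width: 0.0338
```

apply_moves([
  {"xyz": [-0.7,0,-1.8],"angular": [0,0,0]},
  {"xyz": [-0.7,0,-1.8],"angular": [0,0,0]},
  {"xyz": [-0.7,0,-1.8],"angular": [0,0,0]},
  {"xyz": [-0.7,0,-1.8],"angular": [0,0,0]},
])

```text
clock: 17.75
position: [0.5312, 0.0872, 0.1101]
orientation: [0.001, -0.685, 0.728, -0.003]
contact_force: [-5.3, -0.3, 15.6]
width: 0.0338
```

```bash
python3 - <<'E'
from h import *
for i in range(3):
    to((.5295,.087,.110),3.077); S=grab("scene")
import pickle
S0=pickle.load(open('s2.pkl','rb'))
# neighbours unmoved: dark-cap centroids before/now
for n,p in dict(full0=(.527,-.078,.12),full1=(.54,.206,.12),full2=(.533,.265,.12)).items():
    u,v=[int(t) for t in proj(S,p)]
    f=lambda d:np.argwhere(d["color"][v-14:v+10,u-12:u+12].max(2)<50).mean(0).round(2)
    print(n,f(S0),f(S))
E
```

```text
clock 17.75 pos [0.5312 0.0872 0.1101] yaw 3.08 j [ 0.53  0.25 -0.46  0.01 -0.85 -0.6 ] F [-5.3 -0.3 15.6] w 0.03381336109847179
shift mm [-1.7 -0.2 -0.1] rv [ 0.002  0.006 -0.003]
clock 17.8 pos [0.5312 0.0872 0.1101] yaw 3.08 j [ 0.53  0.25 -0.46  0.01 -0.85 -0.6 ] F [-6.6 -0.5 15.6] w 0.03418914529188794
shift mm [-1.7 -0.2 -0.1] rv [ 0.002  0.006 -0.003]
clock 17.85 pos [0.5312 0.0872 0.1101] yaw 3.08 j [ 0.53  0.25 -0.46  0.01 -0.85 -0.6 ] F [-6.7 -1.4 15.7] w 0.03360910241531601
shift mm [-1.7 -0.2 -0.1] rv [ 0.002  0.006 -0.003]
full0 [15.43 11.22] [15.53 11.22]
full1 [14.94 11.91] [14.94 11.91]
full2 [14.69 12.15] [14.65 12.16]
```

Seated at the predicted height, neighbours unmoved. I add a little press margin.

apply_moves([
  {"xyz": [-0.8,0,-2.3],"angular": [0,0,0]},
  {"xyz": [-0.8,0,-2.3],"angular": [0,0,0]},
  {"xyz": [-0.8,0,-2.3],"angular": [0,0,0]},
  {"xyz": [-0.8,0,-2.3],"angular": [0,0,0]},
])

```text
clock: 18.3
position: [0.5311, 0.0872, 0.11]
orientation: [0.002, -0.685, 0.728, -0.003]
contact_force: [-5.3, 0.1, 18.9]
width: 0.0339
```

apply_moves([
  {"xyz": [-0.8,0,-2.4],"angular": [0,0,0]},
  {"xyz": [-0.8,0,-2.4],"angular": [0,0,0]},
  {"xyz": [-0.8,0,-2.4],"angular": [0,0,0]},
  {"xyz": [-0.8,0,-2.4],"angular": [0,0,0]},
])

```text
clock: 18.7
position: [0.5311, 0.0873, 0.11]
orientation: [0.003, -0.686, 0.728, -0.004]
contact_force: [-6.7, 0.3, 19.4]
width: 0.0339
```

```bash
python3 - <<'E'
from h import *
to((.53,.087,.110),3.077)
S=grab("scene"); to((.53,.087,.110),3.077)
print(arm.close_job())
E
```

```text
clock 18.7 pos [0.5311 0.0873 0.11  ] yaw 3.082 j [ 0.53  0.25 -0.47  0.01 -0.84 -0.6 ] F [-6.7  0.3 19.4] w 0.03392137097258279
shift mm [-1.1 -0.3 -0. ] rv [ 0.002  0.01  -0.005]
clock 18.75 pos [0.5311 0.0872 0.11  ] yaw 3.082 j [ 0.53  0.25 -0.47  0.01 -0.84 -0.6 ] F [-6.7 -1.1 19.6] w 0.03375585723471412
shift mm [-1.1 -0.2  0. ] rv [ 0.002  0.01  -0.005]
the job is handed in; nothing more can be done
None
```

The canister is standing upright in its gap, and the cap is clicked onto its nozzle and still held pressed down. I handed the job in at 18.75 s.

- **Standing the canister up:** I pinched it by the flange and raised it, but it stuck in the grip at about 40°. Easing the grip let it swing nearly upright, and I lowered it and let go. It ended about 20 mm further along the lane (+y) than where I had gripped it, but inside the gap, and I re-measured it before capping.
- **Pressing the cap:** The cap met the balls at about 5 N and rose to about 11 N. The force then dropped to 2 N, which I took as the click. The cap reached its seat at the expected height (TCP 0.110 m).
- **Last checks:** At hand-in the downward press was steady at about 19.5 N with the grip kept (opening 34 mm). There was also a side force of about 6.7 N, and the tool was tilted about 0.6°.
- **Other canisters:** In the scene camera, the three neighbours' caps showed no shift (0.1 pixel or less) between just after I stood the canister up and just before the last press. I did not make that comparison with the starting picture.
- **Not checked by eye:** I viewed no picture after the cap went on, as all 12 were used. That the cap is seated is judged from force and height only.

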